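# Emboss the round valve tag under the sink

### The job

Emboss the round aluminium valve tag: take the hand die with the round foot (not the square-footed one), press it upright and squarely on the middle of the round tag until the rubber pad beneath gives by about 4 mm, and hold it there for a second without ramming it. Then lift it straight up without sliding it across the tag, stand it upright on the middle of the square cork mat and let go.

Things in the scene. Friction and masses are not known exactly. Their poses are not given: they have to be found in the camera images.
- round_die: Embossing die with a round foot, standing upright, 100 mm tall, about 150 to 230 g: round steel foot 44 mm across and 12 mm high, steel neck 18 mm across up to 30 mm, and a plain black plastic cylindrical grip 26 mm across from 30 to 100 mm above the underside. Origin at the centre of the underside of the foot, z up along the grip. A twin die with a square foot, 44 mm wide, stands elsewhere: not wanted.
- round_bed: Fixed marking bed holding the round tag: grey plastic base 80 x 80 x 10 mm, on it a black rubber pad 72 x 72 mm with its top 20 mm above the table, and on that a bare aluminium disc (the round tag) 64 mm across and 3 mm thick, its top 23 mm above the table. Origin at the centre of the base's underside, on the table, straight below the disc's centre; z up. An equal bed with a square tag, 58 mm wide, stands elsewhere: not wanted.
- round_pad (a joint): How far the rubber pad with the round tag is pressed down, in m: 0 at rest, growing as it sinks, stop at 0.008. It springs back and gives about 1 mm for every 2 N (4 mm at about 9 N); the die's own weight alone sinks it about 1 mm.
- coaster: Fixed square cork mat, 90 x 90 x 5 mm, flat on the table. Origin at the centre of its underside; its top is 5 mm above that.
Not all that is in view belongs to the job. Leave any purple look-alike of the round_die alone.

How it is judged:
On the way, in this order (a step that is already met when the one before it is completed fails the run):
1. the round-footed die, upright within 10 degrees and centred within 12 mm, presses the round tag at least 2.5 mm down for 0.4 s (value of joint round_pad above 0.0025 m and contact force between round_die and round_bed above 3 N and angle between round_die's own z axis and vertical below 0.175 rad and horizontal distance between round_die and round_bed below 0.012 m), for 0.4 s.
2. the die is lifted straight up, its foot 20 mm clear of the tag while still above it (within 20 mm of the middle) (z of round_die in the frame of round_bed above 0.043 m and horizontal distance between round_die and round_bed below 0.02 m and contact force between round_die and round_bed below 0.1 N).
At the end, for the whole second after the job is handed in: The round-footed die stands upright (within about 6 degrees), at rest, on the cork mat, its foot's centre within 25 mm of the mat's middle; the round tag's pad has sprung back (less than 1 mm down) (horizontal distance between round_die and coaster below 0.025 m and z of round_die in the frame of coaster between 0.002 and 0.009 m and angle between round_die's own z axis and vertical below 0.1 rad and linear speed of round_die below 0.02 m/s and value of joint round_pad below 0.001 m); the robot touches nothing.
It fails at once if the die touches the round tag's bed more than 20 mm off its middle (slid or misplaced) (contact force between round_die and round_bed above 0.5 N and horizontal distance between round_die and round_bed above 0.02 m).
It fails at once if the die is rammed on the tag with more than 45 N (contact force between round_die and round_bed above 45 N).
It fails at once if the die is tipped by more than 30 degrees (angle between round_die's own z axis and vertical above 0.52 rad).
It also fails if it takes over 51 s, if anything falls off the work surface, if the arm or the gripper's body presses on something with over 40 N, if the wrist force passes 120 N, or if a joint passes its speed limit or range.

### The arm

A 7-joint arm with a two-finger parallel gripper is mounted at the origin on the work surface. World frame = base frame: x ahead of the robot, y to its left, z up, the work surface at z = 0. Lengths are in m, angles in rad, forces in N, time in s.
With the tool pointing down it reaches from about 0.4 to 0.85 m from the base axis. Payload 4.5 kg.
Tool frame: the origin (TCP) lies midway between the tips of the shut fingers; the grasp point (between the pads) lies 19 mm behind it; z points along the fingers, y is the line along which they close (so a half turn about z gives the same grasp; the last joint's range is limited). The gripper opens to 88 mm and grips with 3 to 60 N. Pads are 18 mm wide; open, the fingers measure 123 mm over their backs; the gripper's body (75 mm by 187 mm) begins 45 mm behind the grasp point.
Start: joints at [1.209, 0.689, -0.195, 1.565, 0.157, 0.902, -0.215], TCP at [0.241, -0.577, 0.239] pointing down, gripper open.
Joint ranges: [-3.01, 3.01], [-0.46, 2.08], [-1.47, 1.51], [0.13, 2.56], [-1, 4.14], [0.04, 2.09], [-2.66, 2.66]. Speed limits (rad/s): [2.57, 2.57, 3.14, 3.14, 3.14, 3.14, 3.14].

### API

Orientations are given as a unit quaternion [x, y, z, w].
In Python, from plant import r gives the robot as it stands.
- The arm moves only by the tool carry_out, never from a script. Its argument "plan" is a list of rows, each an object with "rot": the turn, a rotation vector about the tool's x, y, z in rad, a list of three; "xyz": the shift along the tool's x, y, z in m, a list of three; "grip": the closure in counts, from 0 (fully open) to 255 (shut). In form: [{"rot": [wx, wy, wz], "xyz": [dx, dy, dz], "grip": grip}, ...]. A call has 1 to 8 rows; each row is the pose to reach, as a shift and turn from the pose commanded when the call began, along the tool's axes at that moment; what a row does not reach only later rows make up. A row lasts 1/12 s, in which the tool goes at most 41.7 mm and 7.16 degrees, less where a joint would pass 70% of its speed; a pose out of reach is approached as far as the arm can. A call with a gripper value outside its range is refused whole. The fingers move at their own pace and stop on an object; "squeeze" is the grip in N (left out, the last holds). Time passes only in rows, so rows that repeat a pose let the fingers close. It gives the time, the measured TCP pose, the force, the opening and the grip force at its end, in the units of the state.
- r.get_state(): the state, without advancing time (a new reading comes with each control period).
- r.snapshot(name): name is "scene" or "top"; returns the picture (480x640x3 uint8, red, green, blue); there is no depth.
- r.camera_params(name): a dict with "fx", "fy", "cx", "cy" (pixels), "position" and "attitude" of the camera in the world. Camera axes: x right, y down, z forward; pixel columns grow to the right and rows downward; lengths in m; the calibration is good to about 2 mm. A picture is of the moment at which its call begins. camera_params takes no time and is no camera call.
- r.finish_job(): hands the job in; it is judged then, once.
The state is a dict: "clock": time; "q": joint angles; "qd": joint speeds; "joint_torque": joint torques, N m; "tool_pos": TCP position; "eef_rot": TCP orientation; "contact_force": force on the tool from outside, world axes, zero at the start; "moment": the same for the moment, N m; "opening": opening from 0.0 (shut) to 1.0 (fully open); "finger_force": force on a finger pad.
Only numpy, scipy, OpenCV 4.12 (cv2) and the standard library are available. Lean on these libraries where they do the work, as an engineer would, in place of code of your own. Each camera call takes 0.05 s, during which the arm holds its last target. There are 200 camera calls.

## Working session

There is one attempt and no reset: what is moved stays moved. The work goes in short steps, Python scripts to look and compute and a tool call to move; the robot and the scene stay as the last step left them, time stands still between calls to the robot, and variables do not carry over. Pictures are saved under pics/ and viewed, at most 10 in all, crops included, and the job is handed in when it is done.

Besides the shell and the picture viewer there is one more tool, called after ">>>" as name([rows], argument=value, ...), one row to a line, values as JSON. carry_out: Moves the arm, as the interface text tells. Its arguments: {"type":"object","properties":{"plan":{"type":"array"},"squeeze":{"type":"number"}},"required":["plan"]}

```bash
mkdir -p pics
python3 - <<'E'
from plant import r
import cv2
for n in("scene","top"):
    cv2.imwrite(f"pics/{n}0.png",r.snapshot(n)[:,:,::-1]); print(n,r.camera_params(n))
s=r.get_state(); print(s["clock"],s["tool_pos"],s["eef_rot"],s["contact_force"],s["opening"])
E
```

```text
scene {'fx': 533.4246209763312, 'fy': 533.4246209763312, 'cx': 317.5697024442957, 'cy': 238.71646956688684, 'position': array([ 1.29523045, -0.22747069,  0.53860265]), 'attitude': array([ 0.70058097,  0.52890089, -0.2800772 , -0.38859608])}
top {'fx': 472.88045060721925, 'fy': 472.88045060721925, 'cx': 311.31640365567637, 'cy': 242.23373213675524, 'position': array([ 0.38948329, -0.00498618,  0.92372653]), 'attitude': array([-0.70408384,  0.70567345, -0.05735105,  0.05478848])}
0.1 [ 0.2407256  -0.5761686   0.23798765] [ 9.80473104e-01  1.96651480e-01 -2.13790142e-04 -8.01030552e-04] [ 0.38876103 -0.9027883   0.56450518] 0.9978163388865876
```

View pics/scene0.png

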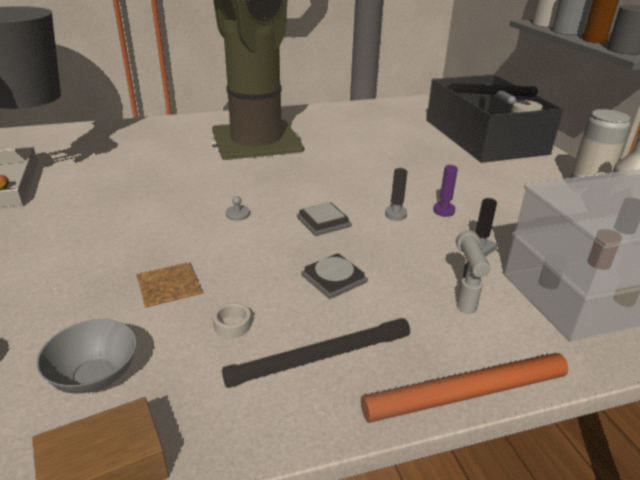

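View pics/top0.png

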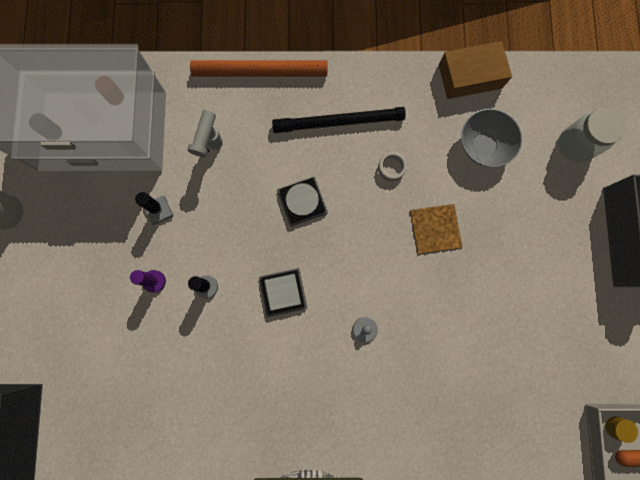

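The round-footed die is at top (205,288) / scene (396,213). The square twin is at top (160,210) and the purple look-alike at top (150,281). The round tag is at top (302,200) / scene (335,270), and the cork mat at top (436,229) / scene (169,284).

```bash
cat > h.py <<'E'
from plant import r
import numpy as np, cv2
from scipy.spatial.transform import Rotation as R
def ray(n,uv):
    p=r.camera_params(n); d=np.array([(uv[0]-p["cx"])/p["fx"],(uv[1]-p["cy"])/p["fy"],1.])
    return np.array(p["position"]),R.from_quat(p["attitude"]).apply(d)
def plane(n,uv,z):
    o,d=ray(n,uv); return o+d*(z-o[2])/d[2]
def tri(uv1,uv2):
    (a,d),(b,e)=ray("top",uv1),ray("scene",uv2)
    t=np.linalg.lstsq(np.c_[d,-e],b-a,rcond=None)[0]
    p,q=a+d*t[0],b+e*t[1]; return (p+q)/2,np.linalg.norm(p-q)
def blob(mask,box):
    x0,y0,x1,y1=box; m=np.zeros_like(mask); m[y0:y1,x0:x1]=mask[y0:y1,x0:x1]
    c=max(cv2.findContours(m,cv2.RETR_EXTERNAL,cv2.CHAIN_APPROX_NONE)[0],key=cv2.contourArea)
    return c
E
cat > m.py <<'E'
from h import *
I={n:cv2.imread(f"pics/{n}0.png") for n in("top","scene")}
V={n:cv2.cvtColor(I[n],cv2.COLOR_BGR2HSV) for n in I}
def cen(c): m=cv2.moments(c); return np.array([m["m10"],m["m01"]])/m["m00"]
B={"top":dict(tag=(280,181,325,222),mat=(400,195,475,265)),"scene":dict(tag=(308,250,364,288),mat=(125,255,215,312))}
P={}
for n in I:
    h,s,v=cv2.split(V[n])
    c=blob((v>85).astype(np.uint8)*255,B[n]["tag"]); e=cv2.fitEllipse(c); P[n,"tag"]=e[0]; print(n,"tag",e)
    c=blob((s>110).astype(np.uint8)*255,B[n]["mat"]); q=cv2.minAreaRect(c); P[n,"mat"]=cen(c); print(n,"mat",q,cen(c))
for k in("tag","mat"): print(k,*tri(P["top",k],P["scene",k]),plane("top",P["top",k],.023 if k=="tag" else .005))
cr=[cv2.resize(I["top"][265:310,180:225],(400,400),interpolation=cv2.INTER_CUBIC),cv2.resize(I["scene"][165:225,370:430],(400,400),interpolation=cv2.INTER_CUBIC)]
cv2.imwrite("pics/crop1.png",cv2.convertScaleAbs(np.hstack(cr),alpha=1.6))
E
python3 m.py
```

```text
top tag ((301.90185546875, 198.88685607910156), (30.653963088989258, 31.672752380371094), 78.31230926513672)
top mat ((435.689208984375, 228.6351318359375), (45.20972442626953, 45.20972442626953), 80.53767395019531) [435.70711847 228.69074512]
scene tag ((335.6978454589844, 262.89263916015625), (33.09617233276367, 57.09617233276367), 89.56904602050781)
scene mat ((168.82354736328125, 283.2940979003906), (32.98484420776367, 58.69361877441406), 75.96376037597656) [167.88274611 284.00907094]
tag [0.61839507 0.01162288 0.03036965] 0.004120261026946561 [0.61966361 0.0097688  0.023     ]
mat [ 5.64145902e-01 -2.55938055e-01  1.36065082e-04] 0.00013633297075793792 [ 0.56321985 -0.25468605  0.005     ]
```

View pics/crop1.png

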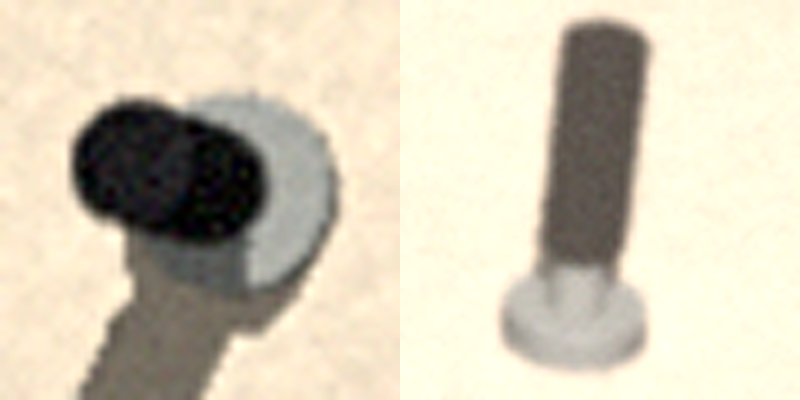

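The crop shows the round foot clearly. The grip's top centre is at top (194.5,282.6) / scene (401.0,169.5), and the foot's top face centre is at top (206,286) / scene (396.2,211.3).

Run:
```python
from h import *
I=cv2.imread("pics/scene0.png"); g=cv2.cvtColor(I,cv2.COLOR_BGR2GRAY)
print("griptop",*tri((194.5,282.6),(401,169.8)),plane("top",(194.5,282.6),.1),plane("scene",(401,169.8),.1))
print("foottop",*tri((206,286),(396.2,211.3)),plane("top",(206,286),.012),plane("scene",(396.2,211.3),.012))
# scene tag: bright region enclosed by the black pad
roi=g[250:300,300:370]; m=(roi<60).astype(np.uint8)*255
cs,h=cv2.findContours(m,cv2.RETR_CCOMP,cv2.CHAIN_APPROX_NONE)
holes=[c for c,k in zip(cs,h[0]) if k[3]>=0 and len(c)>20]
for c in holes:
    e=cv2.fitEllipse(c); uv=np.array(e[0])+[300,250]; print("tag",e,uv,*tri((301.9,198.9),uv))
print("pred tag px check", plane("scene",(334.7,269),.023))
s=r.get_state(); M=R.from_quat(s["eef_rot"]); print(M.as_matrix().round(3), s["tool_pos"])
print("to tool:",M.inv().apply(plane("top",(194.5,282.6),.1)-s["tool_pos"]))
```

```text
griptop [0.45105711 0.19621809 0.09990596] 0.0021314738414597418 [0.45067817 0.19516054 0.1       ] [0.4510861  0.19735189 0.1       ]
foottop [0.45121106 0.19595531 0.0086312 ] 0.002078446106804039 [0.45063401 0.19421277 0.012     ] [0.45654343 0.19439782 0.012     ]
pred tag px check [0.62497743 0.01019585 0.023     ]
[[ 0.923  0.386 -0.001]
 [ 0.386 -0.923  0.001]
 [-0.    -0.002 -1.   ]] [ 0.2407256  -0.5761686   0.23798765]
to tool: [ 0.49117094 -0.63047996  0.13898003]
```

>>> carry_out([
  {"rot":[0,0,0],"xyz":[0.034,-0.023,0],"grip":0},
  {"rot":[0,0,0],"xyz":[0.068,-0.046,0],"grip":0},
  {"rot":[0,0,0],"xyz":[0.102,-0.069,0],"grip":0},
  {"rot":[0,0,0],"xyz":[0.136,-0.092,0],"grip":0},
  {"rot":[0,0,0],"xyz":[0.17,-0.115,0],"grip":0},
  {"rot":[0,0,0],"xyz":[0.204,-0.138,0],"grip":0},
  {"rot":[0,0,0],"xyz":[0.238,-0.161,0],"grip":0},
  {"rot":[0,0,0],"xyz":[0.272,-0.184,0],"grip":0},
], squeeze=25)

```text
clock: 0.77
tool_pos: [0.4215, -0.3001, 0.2385]
eef_rot: [0.98, 0.197, -0.0, -0.0]
contact_force: [0.5, 0.0, 0.8]
opening: 1.004
finger_force: 0.0
```

Run:
```python
from h import *
g=cv2.cvtColor(cv2.imread("pics/scene0.png"),cv2.COLOR_BGR2GRAY)
roi=cv2.resize(g[250:300,300:370],None,fx=4,fy=4,interpolation=cv2.INTER_CUBIC)
print(roi[76,::12],roi[::12,140])
for t in(60,75,90,100):
    cs,h=cv2.findContours((roi<t).astype(np.uint8)*255,cv2.RETR_CCOMP,cv2.CHAIN_APPROX_NONE)
    for c,k in zip(cs,h[0]):
        if k[3]>=0 and len(c)>100:
            e=cv2.fitEllipse(c); uv=(np.array(e[0])+.5)/4-.5+[300,250]; print(t,np.array(e[1])/4,uv,*tri((301.9,198.9),uv))
```

```text
[160 155  61  56  58  95 146 145 146 146 149 148 147 143 143 142 145 144
  90  62 123 162 161 157] [158 147  67 145 143 147 147 144 147 144 138  55  57  54  93  84 145]
```

>>> carry_out([
  {"rot":[0,0,0],"xyz":[0.018,-0.036,0],"grip":0},
  {"rot":[0,0,0],"xyz":[0.036,-0.072,0],"grip":0},
  {"rot":[0,0,0],"xyz":[0.054,-0.108,0],"grip":0},
  {"rot":[0,0,0],"xyz":[0.072,-0.144,0],"grip":0},
  {"rot":[0,0,0],"xyz":[0.09,-0.18,0],"grip":0},
  {"rot":[0,0,0],"xyz":[0.108,-0.216,0],"grip":0},
  {"rot":[0,0,0],"xyz":[0.126,-0.252,0],"grip":0},
  {"rot":[0,0,0],"xyz":[0.144,-0.288,0],"grip":0},
])

```text
clock: 1.43
tool_pos: [0.4424, 0.0211, 0.2386]
eef_rot: [0.98, 0.197, -0.0, 0.0]
contact_force: [1.2, 0.1, -0.3]
opening: 0.999
finger_force: 0.0
```

Run:
```python
from h import *
g=cv2.cvtColor(cv2.imread("pics/scene0.png"),cv2.COLOR_BGR2GRAY)
roi=cv2.resize(g[245:305,295:375],None,fx=4,fy=4,interpolation=cv2.INTER_CUBIC)
for t in(90,105,115,125):
    n,L,st,ce=cv2.connectedComponentsWithStats((roi>t).astype(np.uint8),connectivity=4)
    k=L[97,158]; uv=(st[k,:2]+st[k,2:4]/2)/4-.5+[295,245]; print(t,st[k]/4,uv,*tri((301.9,198.9),uv))
s=r.get_state(); M=R.from_quat(s["eef_rot"]); print(s["clock"],s["tool_pos"],M.inv().apply(np.array([.451,.1955,.051])-s["tool_pos"]))
```

```text
90 [    0.       0.      80.      60.   16064.25] [334.5 274.5] [0.62303044 0.0104493  0.01028301] 0.0009763978580739214
105 [    0.      0.     80.     60.  15156.5] [334.5 274.5] [0.62303044 0.0104493  0.01028301] 0.0009763978580739214
115 [    0.     0.    80.    60. 14913.] [334.5 274.5] [0.62303044 0.0104493  0.01028301] 0.0009763978580739214
125 [    0.      0.     80.     60.  14653.5] [334.5 274.5] [0.62303044 0.0104493  0.01028301] 0.0009763978580739214
1.4333 [0.44241105 0.02107015 0.23862885] [ 0.07522792 -0.15764825  0.18759508]
```

>>> carry_out([
  {"rot":[0,0,0],"xyz":[0.016,-0.035,0.01],"grip":0},
  {"rot":[0,0,0],"xyz":[0.033,-0.069,0.02],"grip":0},
  {"rot":[0,0,0],"xyz":[0.048,-0.1,0.035],"grip":0},
  {"rot":[0,0,0],"xyz":[0.06,-0.127,0.05],"grip":0},
  {"rot":[0,0,0],"xyz":[0.069,-0.146,0.065],"grip":0},
  {"rot":[0,0,0],"xyz":[0.075,-0.158,0.08],"grip":0},
  {"rot":[0,0,0],"xyz":[0.075,-0.158,0.08],"grip":0},
])

```text
clock: 2.02
tool_pos: [0.4495, 0.1974, 0.1564]
eef_rot: [0.98, 0.2, -0.002, -0.001]
contact_force: [-0.2, -0.0, 0.0]
opening: 1.0
finger_force: 0.0
```

Run:
```python
from h import *
a=r.snapshot("top"); b=r.snapshot("scene")
cv2.imwrite("pics/hov.png",cv2.convertScaleAbs(np.hstack([cv2.resize(a[200:340,100:260],(400,350)),cv2.resize(b[80:240,320:480],(400,350))])[:,:,::-1],alpha=1.5))
s=r.get_state(); M=R.from_quat(s["eef_rot"]); print(s["clock"],s["tool_pos"],M.inv().apply(np.array([.451,.1955,.051])-s["tool_pos"]))
```

```text
2.1167 [0.4505565  0.19331667 0.15835623] [ 0.00147634 -0.00192368  0.10735196]
```

View pics/hov.png

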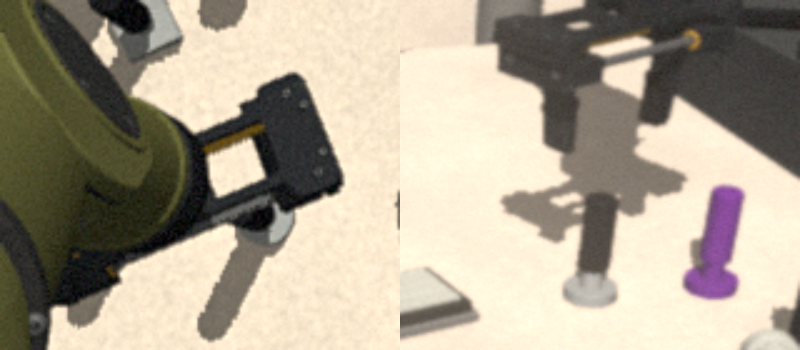

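The open fingers hover on either side of the black grip (scene crop (600,200)), and the purple die at (725,240) is clear of them. I'll descend now.

>>> carry_out([
  {"rot":[0,0,0],"xyz":[0.001,-0.001,0.018],"grip":0},
  {"rot":[0,0,0],"xyz":[0.001,-0.001,0.038],"grip":0},
  {"rot":[0,0,0],"xyz":[0.001,-0.002,0.058],"grip":0},
  {"rot":[0,0,0],"xyz":[0.001,-0.002,0.078],"grip":0},
  {"rot":[0,0,0],"xyz":[0.001,-0.002,0.094],"grip":0},
  {"rot":[0,0,0],"xyz":[0.001,-0.002,0.105],"grip":0},
  {"rot":[0,0,0],"xyz":[0.001,-0.002,0.105],"grip":0},
  {"rot":[0,0,0],"xyz":[0.001,-0.002,0.105],"grip":0},
], squeeze=25)

```text
clock: 2.78
tool_pos: [0.4516, 0.1951, 0.0542]
eef_rot: [0.981, 0.196, 0.0, 0.0]
contact_force: [0.1, -0.4, 0.1]
opening: 0.999
finger_force: 0.0
```

>>> carry_out([
  {"rot":[0,0,0],"xyz":[0,0,0],"grip":80},
  {"rot":[0,0,0],"xyz":[0,0,0],"grip":120},
  {"rot":[0,0,0],"xyz":[0,0,0],"grip":150},
  {"rot":[0,0,0],"xyz":[0,0,0],"grip":165},
  {"rot":[0,0,0],"xyz":[0,0,0],"grip":180},
  {"rot":[0,0,0],"xyz":[0,0,0],"grip":200},
  {"rot":[0,0,0],"xyz":[0,0,0],"grip":230},
  {"rot":[0,0,0],"xyz":[0,0,0],"grip":255},
], squeeze=25)

```text
clock: 3.45
tool_pos: [0.4513, 0.1962, 0.0537]
eef_rot: [0.98, 0.197, 0.0, 0.0]
contact_force: [0.1, -0.9, 0.8]
opening: 0.417
finger_force: 0.0
```

>>> carry_out([
  {"rot":[0,0,0],"xyz":[0,0,0],"grip":255},
  {"rot":[0,0,0],"xyz":[0,0,0],"grip":255},
  {"rot":[0,0,0],"xyz":[0,0,0],"grip":255},
  {"rot":[0,0,0],"xyz":[0,0,0],"grip":255},
])

```text
clock: 3.78
tool_pos: [0.4512, 0.1962, 0.0536]
eef_rot: [0.98, 0.197, -0.0, 0.0]
contact_force: [-0.3, 0.1, -1.4]
opening: 0.29
finger_force: 25.0
```

Run:
```python
from h import *
s=r.get_state(); M=R.from_quat(s["eef_rot"]); print(s, M.as_matrix().round(4))
```

```text
{'clock': 3.7833, 'q': array([-0.4848472 ,  0.85058543, -0.03115219,  2.09637295,  0.12029235,
        0.19642446, -1.79828667]), 'qd': array([ 5.24218409e-05, -1.17619184e-03, -4.20230440e-04, -2.69768547e-04,
       -8.81728191e-04, -1.16601501e-03, -2.52106384e-04]), 'joint_torque': array([ 1.05407147e-01, -4.85814393e+01,  1.18640743e+00, -3.93509343e+00,
        1.32181722e-02, -4.79235977e-02, -1.05086780e-03]), 'tool_pos': array([0.45121282, 0.19615894, 0.05361754]), 'eef_rot': array([ 9.80470652e-01,  1.96665437e-01, -7.78954945e-05,  2.88579765e-05]), 'contact_force': array([-0.29505686,  0.07130998, -1.4342005 ]), 'moment': array([0.01229436, 0.0108619 , 0.00528334]), 'finger_force': 24.99325493350625, 'opening': 0.2899731801083375} [[ 9.226e-01  3.856e-01 -1.000e-04]
 [ 3.856e-01 -9.226e-01 -1.000e-04]
 [-2.000e-04  0.000e+00 -1.000e+00]]
```

>>> carry_out([
  {"rot":[0,0,0],"xyz":[0,0,-0.008],"grip":255},
  {"rot":[0,0,0],"xyz":[0,0,-0.024],"grip":255},
  {"rot":[0,0,0],"xyz":[0,0,-0.044],"grip":255},
  {"rot":[0,0,0],"xyz":[0.002,0.006,-0.06],"grip":255},
  {"rot":[0,0,0],"xyz":[0.008,0.022,-0.07],"grip":255},
  {"rot":[0,0,0],"xyz":[0.017,0.047,-0.075],"grip":255},
  {"rot":[0,0,0],"xyz":[0.027,0.075,-0.075],"grip":255},
  {"rot":[0,0,0],"xyz":[0.037,0.103,-0.075],"grip":255},
], squeeze=40)

```text
clock: 4.45
tool_pos: [0.5257, 0.1146, 0.1298]
eef_rot: [0.98, 0.197, 0.0, 0.0]
contact_force: [1.5, -0.4, -2.9]
opening: 0.284
finger_force: 40.0
```

>>> carry_out([
  {"rot":[0,0,0],"xyz":[0.01,0.028,0],"grip":255},
  {"rot":[0,0,0],"xyz":[0.02,0.056,0],"grip":255},
  {"rot":[0,0,0],"xyz":[0.03,0.084,0],"grip":255},
  {"rot":[0,0,0],"xyz":[0.039,0.109,0],"grip":255},
  {"rot":[0,0,0],"xyz":[0.044,0.126,0],"grip":255},
  {"rot":[0,0,0],"xyz":[0.047,0.134,0],"grip":255},
  {"rot":[0,0,0],"xyz":[0.047,0.134,0],"grip":255},
  {"rot":[0,0,0],"xyz":[0.047,0.134,0],"grip":255},
])

```text
clock: 5.12
tool_pos: [0.6192, 0.0107, 0.1286]
eef_rot: [0.98, 0.197, -0.001, -0.001]
contact_force: [0.5, 0.1, -1.5]
opening: 0.287
finger_force: 40.0
```

Run:
```python
from h import *
b=r.snapshot("scene"); a=r.snapshot("top")
cv2.imwrite("pics/a1.png",a[:,:,::-1]);cv2.imwrite("pics/b1.png",b[:,:,::-1])
cv2.imwrite("pics/tag1.png",cv2.convertScaleAbs(np.hstack([cv2.resize(a[150:250,250:350],(400,400),interpolation=2),cv2.resize(b[190:300,280:390],(400,400),interpolation=2)])[:,:,::-1],alpha=1.4))
s=r.get_state(); M=R.from_quat(s["eef_rot"]); print(s["clock"],s["tool_pos"],s["contact_force"],s["opening"],M.inv().apply(np.array([.620,.010,.1])-s["tool_pos"]))
```

```text
5.2167 [0.6188256  0.01202691 0.12867395] [ 0.45159448  0.20984543 -1.91886903] 0.28535720645143137 [0.00032702 0.00237546 0.02866938]
```

View pics/tag1.png

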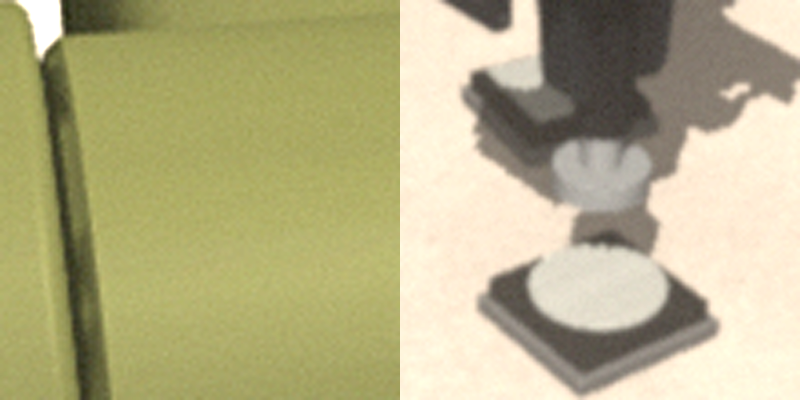

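Scene crop: the foot hangs upright above the tag, its body centred at about (601.5,174.5). The tag ellipse is centred at (598,287.5).

Run:
```python
from h import *
f=lambda x,y:(280+(x-400)*.275-.4,190+y*.275-.4)
t=f(598,287.5); print("tag",t,*tri((301.9,198.9),t),plane("scene",t,.023))
print("foot mid",plane("scene",f(601.5,174.5),.081),r.get_state()["tool_pos"])
```

```text
tag (334.05, 268.6625) [0.62041167 0.01021265 0.02044725] 0.0008302629739863391 [0.62380293 0.00945376 0.023     ]
foot mid [0.61965088 0.0102567  0.081     ] [0.6188256  0.01202691 0.12867395]
```

>>> carry_out([
  {"rot":[0,0,0],"xyz":[0.001,0,0.008],"grip":255},
  {"rot":[0,0,0],"xyz":[0.001,0,0.018],"grip":255},
  {"rot":[0,0,0],"xyz":[0.001,0,0.028],"grip":255},
  {"rot":[0,0,0],"xyz":[0.001,0,0.036],"grip":255},
  {"rot":[0,0,0],"xyz":[0.001,0,0.042],"grip":255},
  {"rot":[0,0,0],"xyz":[0.001,0,0.045],"grip":255},
  {"rot":[0,0,0],"xyz":[0.001,0,0.045],"grip":255},
  {"rot":[0,0,0],"xyz":[0.001,0,0.045],"grip":255},
])

```text
clock: 5.88
tool_pos: [0.6212, 0.0102, 0.0836]
eef_rot: [0.98, 0.197, -0.0, 0.0]
contact_force: [-0.0, 0.4, -1.5]
opening: 0.286
finger_force: 40.0
```

Run:
```python
from h import *
a=r.snapshot("scene")
cv2.imwrite("pics/near.png",cv2.convertScaleAbs(cv2.resize(a[200:300,280:380],(600,600),interpolation=2)[:,:,::-1],alpha=1.4))
s=r.get_state(); M=R.from_quat(s["eef_rot"]); print(s["clock"],s["tool_pos"],s["contact_force"],s["moment"],M.as_matrix().round(4)[2])
```

```text
5.9333 [0.62136937 0.01021237 0.08391609] [ 0.21126358  0.56701752 -1.06021843] [-0.01669112 -0.02429614 -0.01333767] [ 5.e-04  2.e-04 -1.e+00]
```

View pics/near.png

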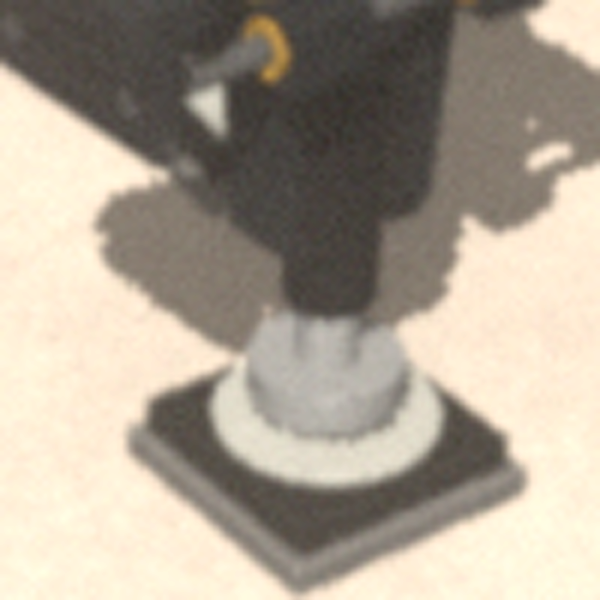

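The foot is centred over the tag in this view: foot centre (327,387), tag centre (327,415), about 7 mm above it. Now a slow press.

>>> carry_out([
  {"rot":[0,0,0],"xyz":[0,0,0.003],"grip":255},
  {"rot":[0,0,0],"xyz":[0,0,0.005],"grip":255},
  {"rot":[0,0,0],"xyz":[0,0,0.0065],"grip":255},
  {"rot":[0,0,0],"xyz":[0,0,0.0075],"grip":255},
  {"rot":[0,0,0],"xyz":[0,0,0.0085],"grip":255},
  {"rot":[0,0,0],"xyz":[0,0,0.0095],"grip":255},
  {"rot":[0,0,0],"xyz":[0,0,0.01],"grip":255},
  {"rot":[0,0,0],"xyz":[0,0,0.01],"grip":255},
])

```text
clock: 6.6
tool_pos: [0.6212, 0.0102, 0.0741]
eef_rot: [0.98, 0.197, 0.0, 0.0]
contact_force: [-0.8, -0.1, 2.8]
opening: 0.283
finger_force: 40.0
```

Run:
```python
from plant import r
s=r.get_state(); print(s["clock"],s["tool_pos"],s["contact_force"],s["moment"],s["opening"],s["eef_rot"])
```

```text
6.6 [0.62116078 0.01023662 0.07408524] [-0.78545189 -0.10143953  2.81168754] [-0.02624179  0.33041832  0.00765291] 0.28347796045056495 [9.80476309e-01 1.96637191e-01 1.21572995e-04 9.10381488e-05]
```

>>> carry_out([
  {"rot":[0,0,0],"xyz":[0,0,0.0007],"grip":255},
  {"rot":[0,0,0],"xyz":[0,0,0.0013],"grip":255},
  {"rot":[0,0,0],"xyz":[0,0,0.002],"grip":255},
  {"rot":[0,0,0],"xyz":[0,0,0.002],"grip":255},
  {"rot":[0,0,0],"xyz":[0,0,0.002],"grip":255},
  {"rot":[0,0,0],"xyz":[0,0,0.002],"grip":255},
  {"rot":[0,0,0],"xyz":[0,0,0.002],"grip":255},
  {"rot":[0,0,0],"xyz":[0,0,0.002],"grip":255},
])

```text
clock: 7.27
tool_pos: [0.6212, 0.0102, 0.0724]
eef_rot: [0.98, 0.197, 0.0, 0.0]
contact_force: [-2.4, 0.2, 6.7]
opening: 0.282
finger_force: 40.0
```

Run:
```python
from plant import r
import cv2
a=r.snapshot("scene")
cv2.imwrite("pics/press.png",cv2.convertScaleAbs(cv2.resize(a[200:300,280:380],(600,600),interpolation=2)[:,:,::-1],alpha=1.4))
s=r.get_state(); print(s["clock"],s["tool_pos"],s["contact_force"],s["moment"],s["opening"],s["eef_rot"])
```

```text
7.3167 [0.62122957 0.01025264 0.07234815] [-2.34469801 -0.4941611   6.95063057] [-0.02901472  0.51136309 -0.02550626] 0.287166633822324 [9.80479951e-01 1.96618926e-01 2.28863783e-04 1.03577465e-04]
```

View pics/press.png

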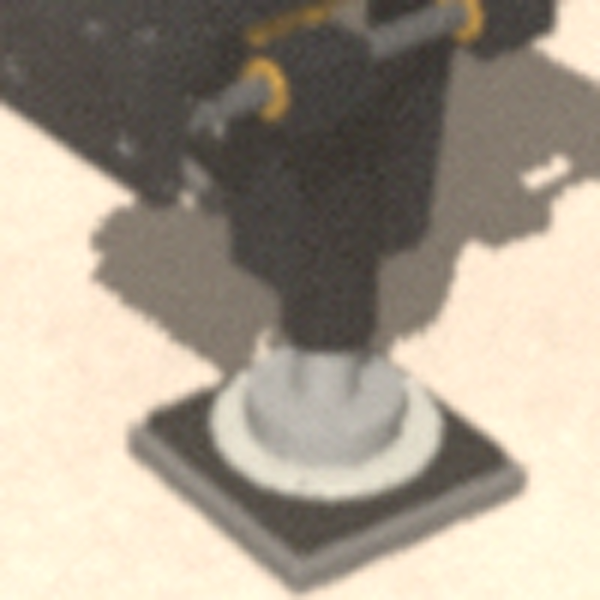

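The tag has visibly sunk (front edge at row 500, was 487). The die is upright and about 4 mm off the middle, which is within limits, at about 8.5 N. I'll hold here, then lift straight up.

>>> carry_out([
  {"rot":[0,0,0],"xyz":[0,0,0],"grip":255},
  {"rot":[0,0,0],"xyz":[0,0,0],"grip":255},
  {"rot":[0,0,0],"xyz":[0,0,0],"grip":255},
  {"rot":[0,0,0],"xyz":[0,0,0],"grip":255},
  {"rot":[0,0,0],"xyz":[0,0,0],"grip":255},
  {"rot":[0,0,0],"xyz":[0,0,0],"grip":255},
  {"rot":[0,0,0],"xyz":[0,0,0],"grip":255},
  {"rot":[0,0,0],"xyz":[0,0,0],"grip":255},
])

```text
clock: 7.98
tool_pos: [0.6212, 0.0102, 0.0723]
eef_rot: [0.98, 0.197, 0.0, 0.0]
contact_force: [-2.0, -0.4, 7.0]
opening: 0.284
finger_force: 40.0
```

>>> carry_out([
  {"rot":[0,0,0],"xyz":[0,0,0],"grip":255},
  {"rot":[0,0,0],"xyz":[0,0,0],"grip":255},
  {"rot":[0,0,0],"xyz":[0,0,0],"grip":255},
  {"rot":[0,0,0],"xyz":[0,0,0],"grip":255},
])

```text
clock: 8.32
tool_pos: [0.6212, 0.0102, 0.0723]
eef_rot: [0.98, 0.197, 0.0, 0.0]
contact_force: [-2.0, -0.4, 6.7]
opening: 0.285
finger_force: 40.0
```

>>> carry_out([
  {"rot":[0,0,0],"xyz":[0,0,-0.003],"grip":255},
  {"rot":[0,0,0],"xyz":[0,0,-0.008],"grip":255},
  {"rot":[0,0,0],"xyz":[0,0,-0.016],"grip":255},
  {"rot":[0,0,0],"xyz":[0,0,-0.026],"grip":255},
  {"rot":[0,0,0],"xyz":[0,0,-0.038],"grip":255},
  {"rot":[0,0,0],"xyz":[0,0,-0.05],"grip":255},
  {"rot":[0,0,0],"xyz":[0,0,-0.058],"grip":255},
  {"rot":[0,0,0],"xyz":[0,0,-0.06],"grip":255},
])

```text
clock: 8.98
tool_pos: [0.6224, 0.0103, 0.1341]
eef_rot: [0.98, 0.197, 0.002, 0.0]
contact_force: [0.5, 0.1, -1.9]
opening: 0.283
finger_force: 40.0
```

Run:
```python
from h import *
s=r.get_state(); M=R.from_quat(s["eef_rot"]); print(s["clock"],s["tool_pos"],s["contact_force"],M.as_matrix().round(4)[2],M.inv().apply(np.array([.564,-.255,.0586])-s["tool_pos"]))
```

```text
8.9833 [0.62240162 0.01029688 0.13405124] [ 0.48839656  0.0870866  -1.85888568] [ 0.0036  0.0012 -1.    ] [-0.15639988  0.22220567  0.0751651 ]
```

>>> carry_out([
  {"rot":[0,0,0],"xyz":[-0.006,0.008,0],"grip":255},
  {"rot":[0,0,0],"xyz":[-0.017,0.025,0],"grip":255},
  {"rot":[0,0,0],"xyz":[-0.032,0.046,0],"grip":255},
  {"rot":[0,0,0],"xyz":[-0.048,0.069,0],"grip":255},
  {"rot":[0,0,0],"xyz":[-0.064,0.092,0],"grip":255},
  {"rot":[0,0,0],"xyz":[-0.08,0.115,0],"grip":255},
  {"rot":[0,0,0],"xyz":[-0.096,0.138,0],"grip":255},
  {"rot":[0,0,0],"xyz":[-0.112,0.161,0],"grip":255},
])

```text
clock: 9.65
tool_pos: [0.5783, -0.1837, 0.1311]
eef_rot: [0.981, 0.196, -0.001, -0.0]
contact_force: [-0.1, 0.7, -2.8]
opening: 0.29
finger_force: 40.0
```

>>> carry_out([
  {"rot":[0,0,0],"xyz":[-0.015,0.022,0],"grip":255},
  {"rot":[0,0,0],"xyz":[-0.028,0.04,0],"grip":255},
  {"rot":[0,0,0],"xyz":[-0.037,0.053,0],"grip":255},
  {"rot":[0,0,0],"xyz":[-0.043,0.061,0.01],"grip":255},
  {"rot":[0,0,0],"xyz":[-0.043,0.061,0.025],"grip":255},
  {"rot":[0,0,0],"xyz":[-0.043,0.061,0.04],"grip":255},
  {"rot":[0,0,0],"xyz":[-0.043,0.061,0.05],"grip":255},
  {"rot":[0,0,0],"xyz":[-0.043,0.061,0.05],"grip":255},
])

```text
clock: 10.32
tool_pos: [0.5615, -0.2532, 0.0787]
eef_rot: [0.98, 0.197, -0.002, -0.002]
contact_force: [-0.0, -0.7, -2.0]
opening: 0.284
finger_force: 40.0
```

Run:
```python
from h import *
a=r.snapshot("scene")
cv2.imwrite("pics/mat.png",cv2.convertScaleAbs(cv2.resize(a[200:320,110:230],(600,600),interpolation=2)[:,:,::-1],alpha=1.4))
s=r.get_state(); M=R.from_quat(s["eef_rot"]); print(s["clock"],s["tool_pos"],s["contact_force"],M.as_matrix().round(4)[2],M.inv().apply(np.array([.564,-.255,.0586])-s["tool_pos"]))
```

```text
10.3667 [ 0.56247866 -0.25347866  0.08004409] [ 0.37006376  0.98201149 -2.03084252] [-0.0024 -0.0026 -1.    ] [0.00086748 0.00204706 0.02143677]
```

View pics/mat.png

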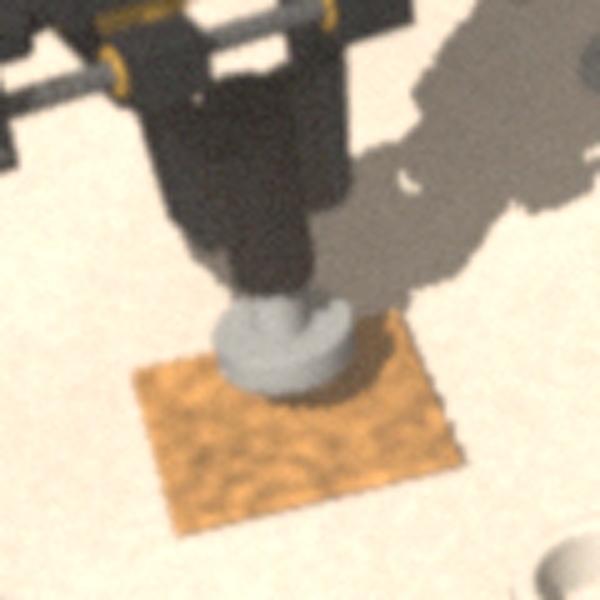

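The mat centre is at crop (294,420), and the foot, about 21 mm above it, is at (285,352), slightly to the rear. I'll nudge it forward 5 mm and lower slowly.

>>> carry_out([
  {"rot":[0,0,0],"xyz":[0.003,0.001,0.004],"grip":255},
  {"rot":[0,0,0],"xyz":[0.005,0.002,0.009],"grip":255},
  {"rot":[0,0,0],"xyz":[0.005,0.002,0.014],"grip":255},
  {"rot":[0,0,0],"xyz":[0.005,0.002,0.018],"grip":255},
  {"rot":[0,0,0],"xyz":[0.005,0.002,0.019],"grip":255},
  {"rot":[0,0,0],"xyz":[0.005,0.002,0.02],"grip":255},
  {"rot":[0,0,0],"xyz":[0.005,0.002,0.02],"grip":255},
  {"rot":[0,0,0],"xyz":[0.005,0.002,0.02],"grip":255},
])

```text
clock: 11.03
tool_pos: [0.5691, -0.2544, 0.0619]
eef_rot: [0.98, 0.197, 0.0, 0.0]
contact_force: [-0.0, 0.2, -2.1]
opening: 0.284
finger_force: 40.0
```

Run:
```python
from plant import r
s=r.get_state(); print(s["clock"],s["tool_pos"],s["contact_force"],s["moment"],s["eef_rot"])
```

```text
11.0333 [ 0.56911754 -0.25437614  0.06189055] [-0.04987566  0.18118501 -2.10812596] [ 0.01418265  0.04433221 -0.00399684] [9.80486202e-01 1.96587841e-01 1.06413820e-04 1.32521852e-04]
```

>>> carry_out([
  {"rot":[0,0,0],"xyz":[0,0,0.001],"grip":255},
  {"rot":[0,0,0],"xyz":[0,0,0.0015],"grip":255},
  {"rot":[0,0,0],"xyz":[0,0,0.002],"grip":255},
  {"rot":[0,0,0],"xyz":[0,0,0.0025],"grip":255},
  {"rot":[0,0,0],"xyz":[0,0,0.003],"grip":255},
  {"rot":[0,0,0],"xyz":[0,0,0.003],"grip":255},
  {"rot":[0,0,0],"xyz":[0,0,0.003],"grip":255},
])

```text
clock: 11.62
tool_pos: [0.569, -0.2543, 0.0587]
eef_rot: [0.98, 0.197, -0.0, 0.0]
contact_force: [-0.2, 0.8, -2.1]
opening: 0.283
finger_force: 40.0
```

Not yet in contact, so I'll go down a little more.

>>> carry_out([
  {"rot":[0,0,0],"xyz":[0,0,0.0003],"grip":255},
  {"rot":[0,0,0],"xyz":[0,0,0.0006],"grip":255},
  {"rot":[0,0,0],"xyz":[0,0,0.0006],"grip":255},
  {"rot":[0,0,0],"xyz":[0,0,0.0006],"grip":255},
])

```text
clock: 11.95
tool_pos: [0.5691, -0.2543, 0.0586]
eef_rot: [0.98, 0.197, 0.0, 0.0]
contact_force: [-2.5, 0.5, 4.6]
opening: 0.282
finger_force: 40.0
```

Contact. I'll ease off slightly and open slowly.

>>> carry_out([
  {"rot":[0,0,0],"xyz":[0,0,-0.0003],"grip":255},
  {"rot":[0,0,0],"xyz":[0,0,-0.0003],"grip":255},
  {"rot":[0,0,0],"xyz":[0,0,-0.0003],"grip":170},
  {"rot":[0,0,0],"xyz":[0,0,-0.0003],"grip":150},
  {"rot":[0,0,0],"xyz":[0,0,-0.0003],"grip":120},
  {"rot":[0,0,0],"xyz":[0,0,-0.0003],"grip":80},
  {"rot":[0,0,0],"xyz":[0,0,-0.0003],"grip":40},
  {"rot":[0,0,0],"xyz":[0,0,-0.0003],"grip":0},
], squeeze=10)

```text
clock: 12.62
tool_pos: [0.5691, -0.2543, 0.0584]
eef_rot: [0.98, 0.197, 0.0, 0.0]
contact_force: [-0.2, -0.7, 0.5]
opening: 0.685
finger_force: 0.0
```

>>> carry_out([
  {"rot":[0,0,0],"xyz":[0,0,0],"grip":0},
  {"rot":[0,0,0],"xyz":[0,0,0],"grip":0},
  {"rot":[0,0,0],"xyz":[0,0,0],"grip":0},
  {"rot":[0,0,0],"xyz":[0,0,0],"grip":0},
  {"rot":[0,0,0],"xyz":[0,0,-0.01],"grip":0},
  {"rot":[0,0,0],"xyz":[0,0,-0.025],"grip":0},
  {"rot":[0,0,0],"xyz":[0,0,-0.045],"grip":0},
  {"rot":[0,0,0],"xyz":[0,0,-0.07],"grip":0},
])

```text
clock: 13.28
tool_pos: [0.5682, -0.254, 0.1288]
eef_rot: [0.98, 0.197, -0.001, -0.001]
contact_force: [0.9, -0.8, -0.2]
opening: 1.0
finger_force: 0.0
```

>>> carry_out([
  {"rot":[0,0,0],"xyz":[0,0,-0.025],"grip":0},
  {"rot":[0,0,0],"xyz":[0,0,-0.045],"grip":0},
  {"rot":[0,0,0],"xyz":[0,0,-0.055],"grip":0},
  {"rot":[0,0,0],"xyz":[0,0,-0.06],"grip":0},
  {"rot":[0,0,0],"xyz":[0,0,-0.06],"grip":0},
  {"rot":[0,0,0],"xyz":[0,0,-0.06],"grip":0},
])

```text
clock: 13.78
tool_pos: [0.5684, -0.2541, 0.1877]
eef_rot: [0.98, 0.197, -0.001, -0.0]
contact_force: [0.8, -1.0, -0.8]
opening: 1.0
finger_force: 0.0
```

Run:
```python
from h import *
a=r.snapshot("scene")
cv2.imwrite("pics/end.png",cv2.convertScaleAbs(cv2.resize(a[180:320,110:370],(780,420),interpolation=2)[:,:,::-1],alpha=1.4))
s=r.get_state(); print(s["clock"],s["tool_pos"],s["contact_force"],s["opening"],abs(s["qd"]).max())
```

```text
13.8333 [ 0.56817761 -0.25403739  0.18721637] [-0.81707726  0.38881983  0.28894444] 1.0001773953994189 0.008247386283111464
```

View pics/end.png

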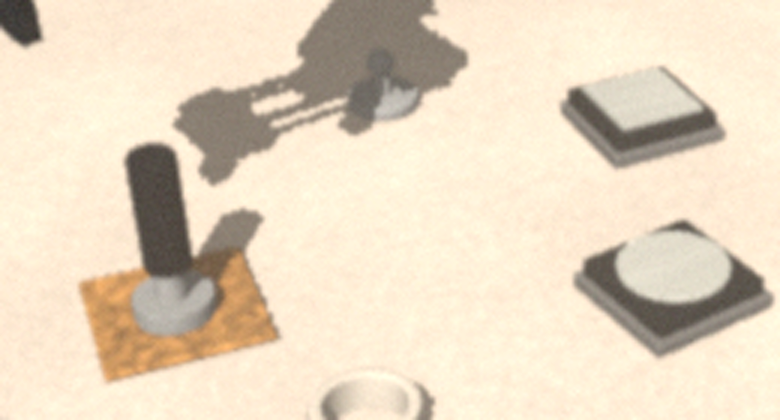

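The die stands upright near the middle of the mat (foot at about (174,305), mat centre about (178,313)). The tag's pad has sprung back and the gripper is clear, so I'll hand in.

```bash
python3 -c "
from plant import r
print(r.finish_job())"
```

```text
the job is handed in; nothing more can be done
None
```

I pressed the round-footed die on the round tag at about 8.5 N (roughly 4 mm of pad travel) for over a second, lifted it straight up, stood it upright near the middle of the cork mat and released it; the job is handed in, but no verdict came back.

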